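# Start the fresh scent vial of a foyer diffuser

## Task

Start the fresh diffuser vial, the one that leans in its stone cradle: pull out its stopper and put the stopper in the bowl. Then take the metal rod out of the old upright vial and push it down into the leaning vial, past the stiff inner plug, until its collar rests on the vial's mouth. Leave the other things on the credenza where they are.

Things in the scene. Friction and masses are not known exactly. Their poses are not given: they have to be found in the camera images.
- vial: Fresh vial: amber glass tube, 21 mm wide, 110 mm long, in a fixed stone cradle, leaning 30 deg, mouth end nearer the robot. Origin: centre of its mouth, 112 mm above table. z: along its axis, out of the mouth; y: level. Bore 13 mm; lip flared to 30 mm outside, 22 mm inside, narrowing over 9 mm. Bare glass for 55 mm below the mouth, then the 43 mm wide cradle on a 125 x 75 x 16 mm plate.
- valve (a joint): White inner plug that slides inside the leaning vial, m: 0 = as delivered, its top 70 mm below the mouth; grows as it is pushed deeper, to 0.020 at most. It rubs with about 3 N and stays where it is pushed. The rod fully home pushes it to about 0.015.
- stopper: Loose steel stopper of 40 g closing the leaning vial: round head 27 mm in diameter and 28 mm tall (top edge bevelled above 22 mm), under it a plug 9.6 mm in diameter and 16 mm long that stands freely in the bore. Origin: centre of the head's underside, which rests on the vial's mouth; z: along its axis, from plug to head.
- stopper_mid (a point): Point on the stopper's axis 8 mm above the head's underside.
- foot: Old upright vial: the same glass tube standing upright in a round stone foot 80 mm in diameter. Fixed. Origin: centre of the foot's underside on the table; z up.
- foot_mouth (a point): Centre of the upright vial's mouth, 120 mm above the table.
- rod: Loose aluminium rod, 45 g, standing in the old upright vial. Shaft 9 mm in diameter and 85 mm long below a round collar 27 mm in diameter and 4 mm thick; above the collar a round grip 14 mm in diameter and 42 mm long. Origin: centre of the collar's underside, which rests on the vial's mouth; z: along the axis, from shaft to grip.
- bowl: Loose teal ceramic bowl, 144 mm across the rim, 55 mm tall, wall 4 mm. Origin: centre of its underside; z up.
- frame: Bystander: small acrylic photo frame 110 mm wide held upright in a chrome spring clamp, 128 mm tall. Origin: under its centre, on the table; the frame's width is along y.
- pen: Bystander: aluminium pen lying flat, 9 mm in diameter, 132 mm long along x. Origin: under its middle.
- coaster: Bystander: round dark silicone coaster, 96 mm in diameter, 6 mm thick. Origin: centre of its underside.
- candle: Bystander: green glass candle jar with a metal lid, 72 mm in diameter, 70 mm tall. Origin: centre of its underside.
- book: Bystander: small closed book 155 x 115 x 22 mm. Origin: centre of its underside.
- case: Bystander: black glasses case 155 x 55 x 34 mm. Origin: centre of its underside.
- fob: Bystander: black key fob 55 x 32 x 12 mm with a metal ring. Origin: centre of its underside.
Mind the look-alikes: they are no part of the job. Several things have the shape of the bowl; the one meant has the colours described above.

How it is judged:
By the outcome, as a careful person would: the job done as asked, in the order asked, and still so for the second after the job is handed in, with the robot touching nothing.
It also fails if it takes over 59 s, if anything falls off the work surface, if the arm or the gripper's body presses on something with over 40 N, if the wrist force passes 120 N, or if a joint passes its speed limit or range.

## Robot

A 7-joint arm with a two-finger parallel gripper is mounted at the origin on the work surface. World frame = base frame: x ahead of the robot, y to its left, z up, the work surface at z = 0. Lengths are in m, angles in rad, forces in N, time in s.
With the tool pointing down it reaches from about 0.425 to 0.875 m from the base axis. Payload 8.4 kg.
Tool frame: the origin (TCP) lies on the front face of the gripper's body, between the roots of the fingers; the fingertips stand 70 mm ahead of it and the grasp point (between the pads) lies 51 mm ahead of it; z points along the fingers, y is the line along which they close (so a half turn about z gives the same grasp; the last joint's range is limited). The gripper opens to 87 mm and grips with 3 to 60 N. Pads are 19 mm wide; open, the fingers measure 117 mm over their backs; the gripper's body (75 mm by 190 mm) begins 51 mm behind the grasp point.
Start: joints at [-1.386, 0.333, 0.04, 1.465, -0.013, 1.343, -0.059], TCP at [0.182, 0.624, 0.292] pointing down, gripper open.
Joint ranges: [-2.58, 2.58], [-0.38, 2.09], [-1.3, 1.39], [0.25, 2.4], [-1.5, 4.64], [0.08, 2.09], [-2.65, 2.65]. Speed limits (rad/s): [2.22, 2.22, 2.79, 2.79, 3.14, 3.14, 3.14].

## Interface

Orientations are given as a 3x3 rotation matrix whose columns are the frame's x, y, z axes.
In Python, from workcell import manip gives the robot as it stands.
- The arm moves only by the tool carry_out, never from a script. Its arguments are lists of equal length, an entry for each row: "translation": the shift along the tool's x, y, z scaled (see below), a list of three; "twist": the turn, a rotation vector about the tool's x, y, z scaled (see below), a list of three; "hand": the opening, from -1 (shut) to 1 (fully open), so that 0 is half open. A call has exactly 10 rows; each row shifts and turns the commanded pose from where the row before left it, along the tool's axes as they then stand; what a row does not reach is not made up. The controller multiplies each number of a shift by 10 cm and each number of a turn by 90 degrees. A row lasts 1/8 s, in which the tool goes at most 62.5 mm and 10.7 degrees, less where a joint would pass 70% of its speed; a pose out of reach is approached as far as the arm can. A call with a number of a shift or a turn outside -1 to 1 is refused whole. A call with a gripper value outside its range is refused whole. The fingers move at their own pace and stop on an object; "force" is the grip in N (left out, the last holds). Time passes only in rows, so rows that do not move let the fingers close, or fill a call up. It gives the time, the measured TCP pose, the force, the opening and the grip force at its end, in the units of the state.
- manip.get_state(): the state, without advancing time (a new reading comes with each control period).
- manip.capture(name): name is "side" or "top"; returns a dict with "image" (400x640x3 uint8, red, green, blue), "camera_matrix" (3x3 intrinsics, pixels), "distortion" ([k1, k2, p1, p2, k3] as OpenCV has them; the pictures are not rectified), "rvec" (rotation vector, rad) and "tvec" (3), from world to camera coordinates, as OpenCV has them. Camera axes: x right, y down, z forward; pixel columns grow to the right and rows downward; lengths in m; the calibration is good to about 2 mm. A picture is of the moment at which its call begins. There is no depth.
- manip.close_job(): hands the job in; it is judged then, once.
Trained networks look in a picture, given as the dict that the camera call returned (one of the last four; its "shot" number tells which), for a name from the list of things; names that differ only in an ending like _2 or _b are one class to them, and where a whole thing is asked for, a point or a joint stands for the part that bears it (a point fixed in the world has none). Each returns a list of dicts, best first, with "p" (0 to 1); they miss things now and then, are a little off and sometimes report something else, mostly with a low value. They report only what shows in the picture. A call takes as long as a camera call. They do not tell look-alikes from the thing itself.
- manip.silhouettes(picture, thing): "region" (400x640 bool, what is visible of it) and "extent" ([centre column, centre row, width, height] in pixels, round what is visible of it).
The state is a dict: "t": time; "joints": joint angles; "joint_velocities": joint speeds; "joint_torque": joint torques, N m; "tool_pos": TCP position; "tool_rot": TCP orientation; "ft_force": force on the tool from outside, world axes, zero at the start; "wrist_torque": the same for the moment, N m; "width": opening from 0.0 (shut) to 1.0 (fully open); "gripper_force": force on a finger pad.
Only numpy, scipy, OpenCV 4.12 (cv2) and the standard library are available. Lean on these libraries where they do the work, as an engineer would, in place of code of your own. Each camera call takes 0.05 s, during which the arm holds its last target. There are 200 camera calls.

## Working session

There is one attempt and no reset: what is moved stays moved. The work goes in short steps, Python scripts to look and compute and a tool call to move; the robot and the scene stay as the last step left them, time stands still between calls to the robot, and variables do not carry over. Pictures are saved under pics/ and viewed, at most 10 in all, crops included, and the job is handed in when it is done.

Besides the shell and the picture viewer there is one more tool, called by a JSON object that holds its "api" and its "payload", one argument or row to a line. carry_out: Moves the arm, as the interface text tells. Shifts and turns lie within -1 to 1; 1 stands for 10 cm of shift or 90 degrees of turn. Its arguments: {"type":"object","properties":{"translation":{"type":"array","items":{"type":"array","items":{"type":"number","minimum":-1,"maximum":1}}},"twist":{"type":"array","items":{"type":"array","items":{"type":"number","minimum":-1,"maximum":1}}},"hand":{"type":"array","items":{"type":"number"}},"force":{"type":"number"}},"required":["translation","twist","hand"]}

```bash
mkdir -p pics; cat > h.py <<'E'
import numpy as np, cv2
from workcell import manip
def cam(p):
    R=cv2.Rodrigues(np.array(p["rvec"],float))[0]; return np.array(p["camera_matrix"],float),np.array(p["distortion"],float),R,np.array(p["tvec"],float).ravel()
def ray(p,uv):
    K,d,R,t=cam(p); q=cv2.undistortPoints(np.array([[uv]],float),K,d)[0,0]
    v=R.T@np.array([q[0],q[1],1]); return -R.T@t, v/np.linalg.norm(v)
def onz(p,uv,z):
    c,v=ray(p,uv); return c+v*(z-c[2])/v[2]
def tri(p1,a,p2,b):
    c1,v1=ray(p1,a);c2,v2=ray(p2,b)
    s=np.linalg.lstsq(np.c_[v1,-v2],c2-c1,rcond=None)[0]
    x,y=c1+v1*s[0],c2+v2*s[1]; return (x+y)/2,np.linalg.norm(x-y)
def proj(p,X):
    K,d,R,t=cam(p); return cv2.projectPoints(np.atleast_2d(X).astype(float),cv2.Rodrigues(R)[0],t,K,d)[0][:,0]
def save(p,n): cv2.imwrite(f"pics/{n}.png",p["image"][:,:,::-1])
E
python3 - <<'E'
from h import *
np.set_printoptions(precision=3,suppress=True)
P={n:manip.capture(n) for n in("side","top")}
for n,p in P.items():
    save(p,n+"0"); print(n,ray(p,(320,200)))
    for th in "vial stopper foot rod bowl frame candle book case".split():
        for r in manip.silhouettes(p,th): print(n,th,round(r["p"],2),np.round(r["extent"],1))
s=manip.get_state();print(s["t"],s["tool_pos"],s["tool_rot"],s["width"])
E
```

```text
side (array([0.379, 0.782, 0.729]), array([ 0.205, -0.772, -0.602]))
side vial 0.73 [352.2 174.4  23.4  29.4]
side stopper 0.67 [361.9 159.1  14.1  12.6]
side stopper 0.61 [296.7 376.2  53.   47.6]
side stopper 0.22 [313.  248.8  11.6  20.1]
side foot 0.58 [312.2 281.5  31.7  45.7]
side rod 0.53 [312.7 249.4  11.4  20.2]
side bowl 0.95 [386.  317.8  69.7  57.6]
side bowl 0.59 [356.6 232.8  53.4  37.8]
side frame 0.71 [243.3 250.2  31.2  61.2]
side frame 0.29 [295.6 375.   54.9  48.7]
side candle 0.7 [284.9 185.7  21.6  30.2]
side book 0.89 [362.5 151.9  41.7  24.2]
side case 0.6 [296.4 374.5  53.5  49.7]
top (array([0.368, 0.009, 1.328]), array([ 0.156, -0.003, -0.988]))
top foot 0.64 [250.  209.1  28.7  25.5]
top bowl 0.89 [219.6 270.1  55.6  55.8]
top bowl 0.61 [315.6 229.   52.6  49.4]
top frame 0.86 [254.1 143.2  39.1  27.2]
top candle 0.55 [377.4 140.1  27.9  31.3]
top book 0.93 [484.8 212.8  47.5  60.7]
top case 0.77 [160.6 216.2  53.   31.9]
1.0 [0.182 0.624 0.292] [[-0.96  0.28  0.  ]
 [ 0.28  0.96 -0.  ]
 [-0.   -0.   -1.  ]] 1.0006561758059982
```

View pics/side0.png

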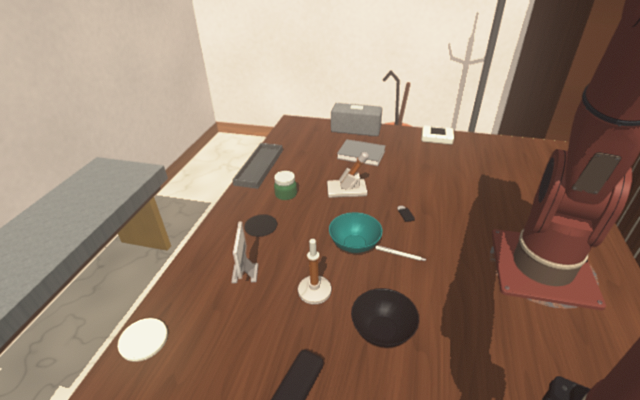

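View pics/top0.png

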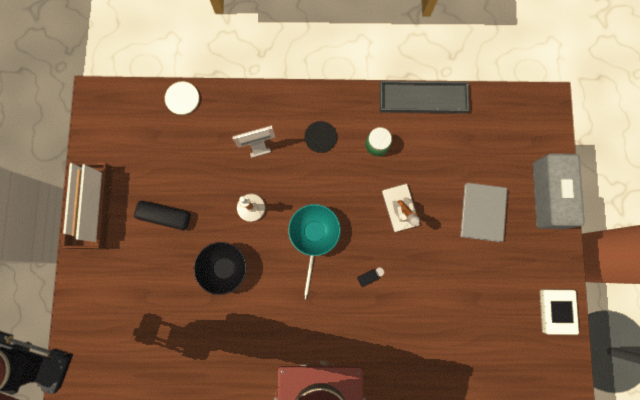

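Two bowl shapes show: teal at side (356,233) / top (315,230), and black at side (386,318) / top (220,269). The teal one fits the description. The leaning vial is at side (350,178) / top (402,209), and the upright vial with the rod is at side (313,270) / top (250,207). I'll confirm these in one enlarged crop.

```bash
python3 - <<'E'
import cv2,numpy as np
s=cv2.imread("pics/side0.png");t=cv2.imread("pics/top0.png")
c=lambda im,u,v,w,h,k:cv2.resize(im[v:v+h,u:u+w],None,fx=k,fy=k,interpolation=cv2.INTER_CUBIC)
a=np.hstack([c(s,320,145,66,50,6),c(t,375,180,66,50,6)])
b=np.hstack([c(s,285,232,99,75,4),c(t,230,180,99,75,4)])
cv2.imwrite("pics/crop1.png",np.vstack([a,b]));print(a.shape,b.shape)
E
```

```text
(300, 792, 3) (300, 792, 3)
```

View pics/crop1.png

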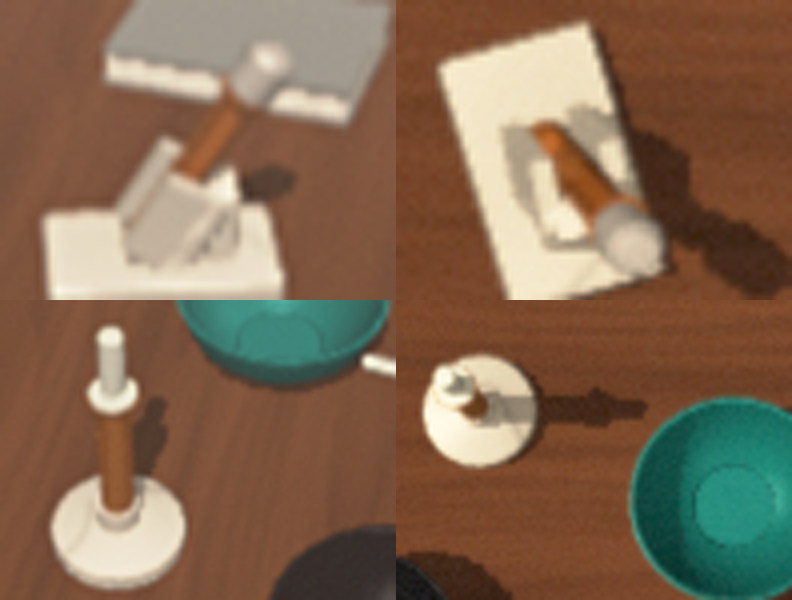

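The crop confirms the steel stopper's head centre at about side (363.8,157.5) / top (414,220). The rod's grip top is at side (312.5,240) / top (243,198). The teal bowl is the one meant.

```bash
python3 - <<'E'
from h import *
np.set_printoptions(precision=4,suppress=True)
S=manip.capture("side");T=manip.capture("top")
print("bowl rim z.055", onz(T,(315.3,230.3),.05), tri(S,(356,231),T,(315.3,230.3)))
print("foot disc top",onz(T,(251,207.5),.018),onz(S,(285+118/4,232+228/4),.018))
print("griptop S,T",onz(S,(312.5,240.2),.166),onz(T,(243,198.7),.166),"collar",onz(S,(313,255.2),.124),onz(T,(245,202),.124))
print("stopper head",tri(S,(363.8,157.3),T,(414.3,220)))
L=[onz(T,(375+(u-396)/6,180+v/6),.016) for u,v in[(440,65),(588,22),(668,270)]]
print("plate",L, np.degrees(np.arctan2(*(L[2]-L[1])[1::-1])),np.linalg.norm(L[2]-L[1]),np.linalg.norm(L[1]-L[0]))
def img(p,th,m):
    h,w=400,640; o=[r for r in manip.silhouettes(p,th)]
    return o
for n,p in(("S",S),("T",T)):
  for th in("stopper","vial","rod","stopper_mid"):
    try:
      for r in manip.silhouettes(p,th): 
        v,u=np.nonzero(r["region"]);print(n,th,r["p"],u.mean(),v.mean(),len(u))
    except Exception as e: print(e)
# px scale
print(proj(T,[[.6,-.2,.1],[.61,-.2,.1],[.6,-.19,.1]]),proj(S,[[.6,-.2,.1],[.61,-.2,.1],[.6,-.19,.1],[.6,-.2,.11]]))
E
```

```text
bowl rim z.055 [0.4853 0.0165 0.05  ] (array([0.485 , 0.0165, 0.0436]), np.float64(0.0017908484395007178))
foot disc top [0.5516 0.2008 0.018 ] [0.5486 0.2134 0.018 ]
griptop S,T [0.5515 0.2035 0.166 ] [0.5531 0.2001 0.166 ] collar [0.5508 0.2069 0.124 ] [0.5511 0.2014 0.124 ]
stopper head (array([ 0.508 , -0.2438,  0.1193]), np.float64(0.0013950981850073076))
plate [array([ 0.6043, -0.1749,  0.016 ]), array([ 0.6261, -0.2464,  0.016 ]), array([ 0.5066, -0.2822,  0.016 ])] -163.324533384747 0.12468304525551371 0.07472105152878239
S stopper 0.47 363.37179487179486 156.62820512820514 78
S vial 0.63 350.1532258064516 175.29032258064515 372
S rod 0.56 312.52702702702703 250.51351351351352 148
S rod 0.23 260.74087591240874 224.77189781021897 548
S stopper_mid 0.39 363.0151515151515 156.28787878787878 66
T vial 0.68 403.86245353159853 207.84758364312268 269
T vial 0.51 369.71830985915494 276.33098591549293 284
T rod 0.62 243.86764705882354 200.9558823529412 68
T rod 0.59 313.9255880940951 229.87037926068172 2083
[[395.9268 187.0151]
 [395.8719 183.3751]
 [392.2237 186.9755]] [[331.6421 166.4311]
 [328.4981 166.0608]
 [330.9293 168.1172]
 [331.6423 163.6686]]
```

```bash
cat > fit.py <<'E'
from h import *
from scipy.optimize import least_squares
np.set_printoptions(precision=4,suppress=True)
S=manip.capture("side");T=manip.capture("top")
def axis(yaw): return np.array([.5*np.cos(yaw),.5*np.sin(yaw),np.cos(np.pi/6)])
def circ(c,z,r):
    x=np.cross(z,[0,0,1.]); x=x/np.linalg.norm(x) if np.linalg.norm(x)>1e-6 else np.array([1.,0,0]); y=np.cross(z,x)
    a=np.linspace(0,2*np.pi,60); return c+r*(np.outer(np.cos(a),x)+np.outer(np.sin(a),y))
def linres(p,m,z,uv):
    a,b=proj(p,[m,m-.05*z]); d=(b-a)/np.linalg.norm(b-a); w=np.array(uv)-a; return d[0]*w[1]-d[1]*w[0]
def res(q):
    m=np.array([q[0],q[1],.112]); z=axis(q[2])
    return np.r_[proj(S,[m+.014*z])[0]-(363.6,157),proj(T,[m+.014*z])[0]-(414.3,220),linres(S,m,z,(352.5,173.3)),linres(T,m,z,(400.3,202.5))]
if __name__=="__main__":
    f=least_squares(res,[.51,-.24,-2.85]);q=f.x;print(q,np.degrees(q[2]),f.fun)
    m=np.array([q[0],q[1],.112]);z=axis(q[2])
    def ov(p,u,v,w,h,k,sets):
        im=cv2.resize(p["image"][v:v+h,u:u+w,::-1],None,fx=k,fy=k,interpolation=cv2.INTER_CUBIC)
        for X,c in sets: cv2.polylines(im,[((proj(p,X)-(u,v)+.5)*k).round().astype(int)],False,c,1)
        return im
    st=[(circ(m,z,.0135),(0,255,0)),(circ(m+.022*z,z,.0135),(0,255,0)),(circ(m+.028*z,z,.010),(255,0,255)),(circ(m-.009*z,z,.0105),(0,0,255)),(circ(m-.05*z,z,.0105),(0,0,255))]
    r=np.array([.5515,.2025,.120]);e=np.array([0,0,1.])
    rd=[(circ(r,e,.0135),(0,255,0)),(circ(r+.004*e,e,.0135),(0,255,0)),(circ(r+.046*e,e,.007),(255,0,255)),(circ(r-.02*e,e,.0105),(0,0,255)),(circ(r-.12*e,e,.04),(0,0,255))]
    a=np.hstack([ov(S,330,145,50,40,8,st),ov(T,380,190,50,40,8,st)])
    b=np.hstack([ov(S,290,235,50,65,5,rd),ov(T,230,180,50,65,5,rd)]);b=cv2.copyMakeBorder(b,0,0,0,300,0)
    cv2.imwrite("pics/ov1.png",np.vstack([a,b[:280]]))
E
python3 fit.py
```

```text
[ 0.514  -0.2402 -2.9149] -167.01342057459212 [ 0.2313 -0.746  -0.3485  0.3709 -0.7987  0.153 ]
```

View pics/ov1.png

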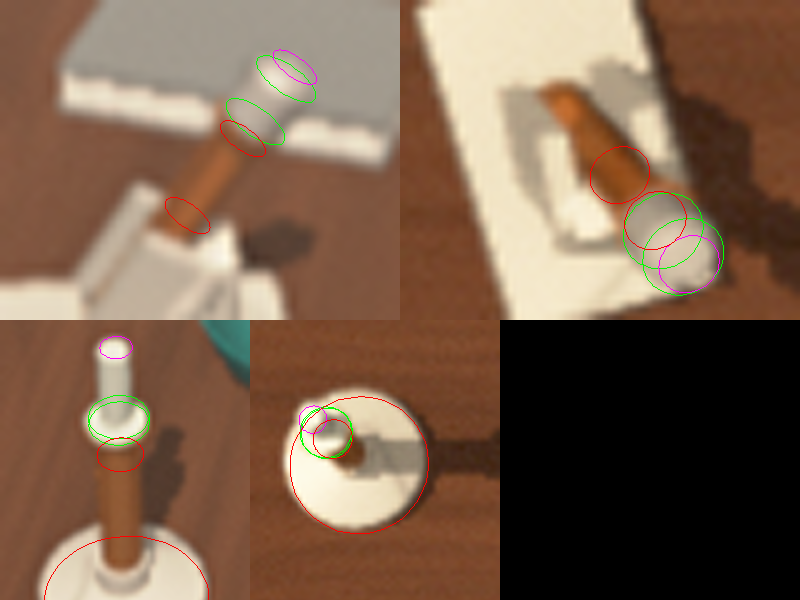

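The overlay fits to about 1 px in both views. From it the rod is near (0.553, 0.2045) and the vial's mouth near (0.514, -0.240). Its yaw is about -165°, which agrees with the plate.

```bash
cat > plan.py <<'E'
from h import *
from scipy.spatial.transform import Rotation as Ro
np.set_printoptions(precision=3,suppress=True)
YAW=np.radians(-165); A=np.array([.5*np.cos(YAW),.5*np.sin(YAW),np.cos(np.pi/6)])
M=np.array([.514,-.240,.112])
def frame(z,yaw_y):
    z=z/np.linalg.norm(z); y=np.array([np.cos(yaw_y),np.sin(yaw_y),0]); y-=z*(y@z); y/=np.linalg.norm(y); return np.c_[np.cross(y,z),y,z]
TILT=frame(-A,YAW-np.pi/2)   # y = horizontal, toward +y world
DOWN=frame(np.array([0,0,-1.]),YAW-np.pi/2)
def st():
    s=manip.get_state();return np.array(s["tool_pos"]),np.array(s["tool_rot"]).reshape(3,3)
def go(*wps):
    s=manip.get_state();print("t",s["t"],"pos",s["tool_pos"],"F",s["ft_force"],"w",s["width"])
    p,R=st()
    for pt,Rt in wps:
        pt=p if pt is None else np.array(pt)
        d=R.T@(pt-p)/.1; Rt=R if Rt is None else Rt
        w=Ro.from_matrix(R.T@Rt).as_rotvec()/(np.pi/2)
        print("shift",d,"n>=%.1f"%(np.linalg.norm(d)/.625)," then turn",w,"n>=%.1f"%(np.linalg.norm(w)/.1189)); p,R=pt,Rt
E
python3 -c "
from plan import *
go(([.50,.30,.29],None),([.47,-.22,.29],None),(None,DOWN),(None,TILT),(M+.143*A,None))"
```

```text
t 1.6 pos [0.182 0.624 0.292] F [0.098 1.254 0.921] w 0.9998362471301162
shift [-3.96  -2.22   0.022] n>=7.3  then turn [0. 0. 0.] n>=0.0
shift [-1.168 -5.076  0.   ] n>=8.3  then turn [0. 0. 0.] n>=0.0
shift [0. 0. 0.] n>=0.0  then turn [-0.    -0.    -0.347] n>=2.9
shift [0. 0. 0.] n>=0.0  then turn [-0.    -0.333 -0.   ] n>=2.8
shift [ 0.567 -0.307  0.298] n>=1.1  then turn [0. 0. 0.] n>=0.0
```

{"api": "carry_out", "payload": {
  "translation": [
    [-0.4,-0.22,0],
    [-0.4,-0.22,0],
    [-0.4,-0.22,0],
    [-0.4,-0.22,0],
    [-0.4,-0.22,0],
    [-0.4,-0.22,0],
    [-0.4,-0.22,0],
    [-0.4,-0.22,0],
    [-0.4,-0.22,0],
    [-0.4,-0.24,0]
  ],
  "twist": [
    [0,0,0],
    [0,0,0],
    [0,0,0],
    [0,0,0],
    [0,0,0],
    [0,0,0],
    [0,0,0],
    [0,0,0],
    [0,0,0],
    [0,0,0]
  ],
  "hand": [1,1,1,1,1,1,1,1,1,1]
}}

```text
t: 2.85
tool_pos: [0.5047, 0.2978, 0.2924]
tool_rot: [[-0.96, 0.28, 0.0], [0.28, 0.96, 0.0], [-0.0, 0.0, -1.0]]
ft_force: [0.1, 0.8, -0.4]
width: 1.001
gripper_force: 0.0
```

{"api": "carry_out", "payload": {
  "translation": [
    [-0.12,-0.51,0],
    [-0.12,-0.51,0],
    [-0.12,-0.51,0],
    [-0.12,-0.51,0],
    [-0.12,-0.51,0],
    [-0.12,-0.51,0],
    [-0.12,-0.51,0],
    [-0.12,-0.51,0],
    [-0.12,-0.51,0],
    [-0.12,-0.51,0]
  ],
  "twist": [
    [0,0,0],
    [0,0,0],
    [0,0,0],
    [0,0,0],
    [0,0,0],
    [0,0,0],
    [0,0,0],
    [0,0,0],
    [0,0,0],
    [0,0,0]
  ],
  "hand": [1,1,1,1,1,1,1,1,1,1]
}}

```text
t: 4.1
tool_pos: [0.476, -0.226, 0.2927]
tool_rot: [[-0.96, 0.28, 0.001], [0.28, 0.96, 0.0], [-0.001, 0.001, -1.0]]
ft_force: [0.7, 0.6, 0.4]
width: 0.998
gripper_force: 0.0
```

{"api": "carry_out", "payload": {
  "translation": [
    [0,0,0],
    [0,0,0],
    [0,0,0],
    [0,0,0],
    [0,0,0],
    [0,0,0],
    [0,0,0],
    [0,0,0],
    [0,0,0],
    [0,0,0]
  ],
  "twist": [
    [0,0,-0.09],
    [0,0,-0.09],
    [0,0,-0.09],
    [0,0,-0.08],
    [0,-0.085,0],
    [0,-0.085,0],
    [0,-0.085,0],
    [0,-0.08,0],
    [0,0,0],
    [0,0,0]
  ],
  "hand": [1,1,1,1,1,1,1,1,1,1]
}}

```text
t: 5.35
tool_pos: [0.4766, -0.224, 0.2928]
tool_rot: [[-0.835, -0.264, 0.483], [-0.228, 0.965, 0.132], [-0.501, -0.0, -0.866]]
ft_force: [-0.1, 0.4, 0.1]
width: 1.003
gripper_force: 0.0
```

```bash
python3 -c "
from plan import *
go((M+.143*A,TILT),(M+.064*A,TILT));print(manip.get_state()['joints'])"
```

```text
t 5.35 pos [ 0.477 -0.224  0.293] F [-0.087  0.37   0.108] w 1.0034816021921344
shift [ 0.628 -0.249  0.294] n>=1.2  then turn [0.001 0.001 0.003] n>=0.0
shift [-0.   -0.    0.79] n>=1.3  then turn [0. 0. 0.] n>=0.0
[-0.324 -0.227  0.801  2.066 -0.253  0.861  2.463]
```

{"api": "carry_out", "payload": {
  "translation": [
    [0.16,-0.06,0.07],
    [0.16,-0.06,0.07],
    [0.16,-0.07,0.07],
    [0.15,-0.06,0.08],
    [0,0,0.1],
    [0,0,0.1],
    [0,0,0],
    [0,0,0],
    [0,0,0],
    [0,0,0]
  ],
  "twist": [
    [0,0,0],
    [0,0,0],
    [0,0,0],
    [0,0,0],
    [0,0,0],
    [0,0,0],
    [0,0,0],
    [0,0,0],
    [0,0,0],
    [0,0,0]
  ],
  "hand": [1,1,1,1,1,1,1,1,1,1]
}}

```text
t: 6.6
tool_pos: [0.4539, -0.2566, 0.2185]
tool_rot: [[-0.834, -0.262, 0.485], [-0.227, 0.965, 0.132], [-0.502, -0.0, -0.865]]
ft_force: [0.3, -0.8, 0.0]
width: 1.001
gripper_force: 0.0
```

```bash
python3 - <<'E'
from plan import *
go((M+.064*A,TILT))
p,R=st();S=manip.capture("side");T=manip.capture("top")
k=8
def ov(P,u,v):
    im=cv2.resize(P["image"][v:v+60,u:u+50,::-1],None,fx=k,fy=k,interpolation=cv2.INTER_CUBIC)
    q=lambda X:((proj(P,X)-(u,v)+.5)*k).round().astype(int)
    for X,c in(([p,p+.14*R[:,2]],(0,255,0)),([M,M+.028*A],(0,0,255)),([p+.07*R[:,2]-.05*R[:,1],p+.07*R[:,2]+.05*R[:,1]],(255,255,0))): cv2.polylines(im,[q(X)],False,c,1)
    return im
cv2.imwrite("pics/pre.png",np.hstack([ov(S,338,130),ov(T,388,180)]))
E
```

```text
t 6.6 pos [ 0.454 -0.257  0.218] F [ 0.264 -0.813  0.001] w 1.0011907926148238
shift [-0.006  0.004  0.594] n>=1.0  then turn [0.001 0.002 0.002] n>=0.0
```

View pics/pre.png

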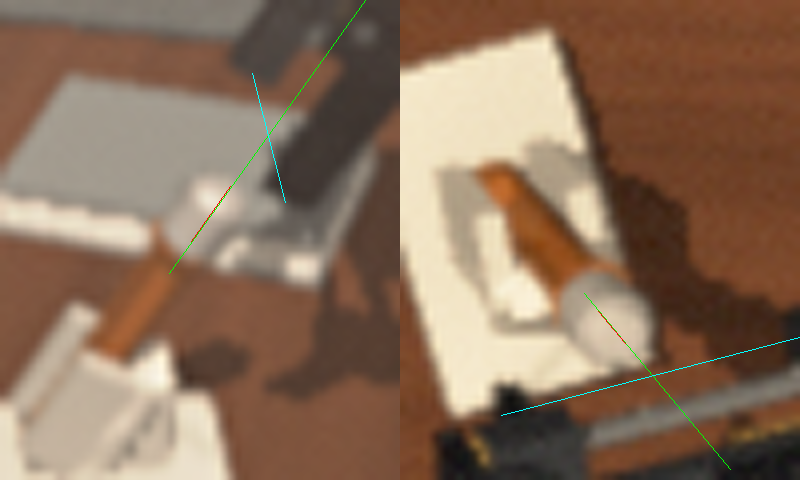

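The side view shows the fingertips on both sides of the head: cyan line (253,73)-(285,203), head at (205,212). In the top view the head, at (610,322), lies on the tool axis within 1 px. I'll advance and grip.

{"api": "carry_out", "payload": {
  "translation": [
    [0,0,0.15],
    [0,0,0.15],
    [0,0,0.15],
    [0,0,0.14],
    [0,0,0],
    [0,0,0],
    [0,0,0],
    [0,0,0],
    [0,0,0],
    [0,0,0]
  ],
  "twist": [
    [0,0,0],
    [0,0,0],
    [0,0,0],
    [0,0,0],
    [0,0,0],
    [0,0,0],
    [0,0,0],
    [0,0,0],
    [0,0,0],
    [0,0,0]
  ],
  "hand": [1,1,1,1,1,-1,-1,-1,-1,-1],
  "force": 20
}}

```text
t: 7.95
tool_pos: [0.4706, -0.2373, 0.1792]
tool_rot: [[-0.834, -0.255, 0.489], [-0.227, 0.967, 0.118], [-0.503, -0.012, -0.864]]
ft_force: [-0.7, -2.3, 1.9]
width: 0.515
gripper_force: 1.6
```

{"api": "carry_out", "payload": {
  "translation": [
    [0,0,0],
    [0,0,0],
    [0,0,-0.05],
    [0,0,-0.1],
    [0,0,-0.1],
    [0,0,-0.1],
    [0,0,-0.1],
    [0,0,-0.1],
    [0,0,-0.1],
    [0,0,0]
  ],
  "twist": [
    [0,0,0],
    [0,0,0],
    [0,0,0],
    [0,0,0],
    [0,0,0],
    [0,0,0],
    [0,0,0],
    [0,0,0],
    [0,0,0],
    [0,0,0]
  ],
  "hand": [-1,-1,-1,-1,-1,-1,-1,-1,-1,-1]
}}

```text
t: 9.2
tool_pos: [0.4386, -0.245, 0.2355]
tool_rot: [[-0.834, -0.255, 0.49], [-0.226, 0.967, 0.119], [-0.504, -0.012, -0.864]]
ft_force: [-0.1, -0.7, -1.2]
width: 0.303
gripper_force: 19.5
```

```bash
python3 - <<'E'
from plan import *
B=np.array([.485,.0165,0])
go((None,DOWN),(B+[0,0,.23],None),(B+[0,0,.105],None)); print(manip.get_state()["gripper_force"])
E
```

```text
t 9.2 pos [ 0.439 -0.245  0.236] F [-0.12  -0.682 -1.212] w 0.30252699294175217
shift [0. 0. 0.] n>=0.0  then turn [-0.008  0.336 -0.   ] n>=2.8
shift [-1.125  2.406  0.055] n>=4.3  then turn [0. 0. 0.] n>=0.0
shift [0.   0.   1.25] n>=2.0  then turn [0. 0. 0.] n>=0.0
19.478437448269688
```

```bash
python3 - <<'E'
from plan import *
print(manip.get_state()["joints"])
S=manip.capture("side");T=manip.capture("top")
p,R=st();g=p+.06*R[:,2]
def c(P,w=66,h=50):
    u,v=(proj(P,[g])[0]-(w/2,h/2)).astype(int);return cv2.resize(P["image"][v:v+h,u:u+w,::-1],None,fx=6,fy=6,interpolation=cv2.INTER_CUBIC)
cv2.imwrite("pics/held.png",np.hstack([c(S),c(T)]))
E
```

```text
[-0.472 -0.31   1.01   2.183 -0.161  0.755  2.494]
```

View pics/held.png

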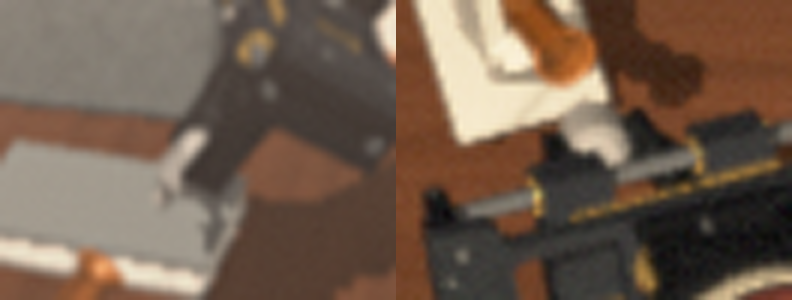

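The stopper is held clear of the open vial, whose amber mouth shows at (565,55) in the top crop. Now the bowl.

{"api": "carry_out", "payload": {
  "translation": [
    [0,0,-0.05],
    [0,0,-0.05],
    [0,0,0],
    [0,0,0],
    [-0.2,0.4,0],
    [-0.2,0.4,0],
    [-0.2,0.4,0],
    [-0.2,0.4,0],
    [-0.2,0.4,0],
    [-0.12,0.4,0]
  ],
  "twist": [
    [0,0.085,0],
    [0,0.085,0],
    [0,0.085,0],
    [0,0.08,0],
    [0,0,0],
    [0,0,0],
    [0,0,0],
    [0,0,0],
    [0,0,0],
    [0,0,0]
  ],
  "hand": [-1,-1,-1,-1,-1,-1,-1,-1,-1,-1]
}}

```text
t: 10.55
tool_pos: [0.4815, 0.017, 0.2408]
tool_rot: [[-0.966, -0.257, 0.003], [-0.257, 0.966, -0.011], [-0.0, -0.012, -1.0]]
ft_force: [0.3, -0.4, -0.6]
width: 0.298
gripper_force: 19.5
```

```bash
python3 - <<'E'
from plan import *
B=np.array([.485,.0165,0])
go((B+[0,0,.2],DOWN),(B+[0,0,.108],None)); print(manip.get_state()["joints"])
E
```

```text
t 10.55 pos [0.481 0.017 0.241] F [ 0.331 -0.359 -0.602] w 0.29796087077948596
shift [-0.033 -0.009  0.409] n>=0.7  then turn [-0.008  0.    -0.001] n>=0.1
shift [0.   0.   0.92] n>=1.5  then turn [0. 0. 0.] n>=0.0
[-0.738  0.003  0.613  1.958  0.011  1.179  1.701]
```

{"api": "carry_out", "payload": {
  "translation": [
    [-0.03,0,0.3],
    [0,0,0.3],
    [0,0,0.3],
    [0,0,0.3],
    [0,0,0.13],
    [0,0,0],
    [0,0,0],
    [0,0,0],
    [0,0,0],
    [0,0,0]
  ],
  "twist": [
    [0,0,0],
    [0,0,0],
    [0,0,0],
    [0,0,0],
    [0,0,0],
    [0,0,0],
    [0,0,0],
    [0,0,0],
    [0,0,0],
    [0,0,0]
  ],
  "hand": [-1,-1,-1,-1,-1,-1,0,0,0,0]
}}

```text
t: 11.8
tool_pos: [0.4848, 0.0143, 0.1088]
tool_rot: [[-0.967, -0.256, 0.004], [-0.256, 0.967, -0.011], [-0.001, -0.011, -1.0]]
ft_force: [-0.4, -0.5, 0.3]
width: 0.493
gripper_force: 0.0
```

{"api": "carry_out", "payload": {
  "translation": [
    [0,0,-0.2],
    [0,0,-0.4],
    [0,0,-0.4],
    [0,0,-0.4],
    [0,0,-0.2],
    [0,0,0],
    [0,0,0],
    [0,0,0],
    [0,0,0],
    [0,0,0]
  ],
  "twist": [
    [0,0,0],
    [0,0,0],
    [0,0,0],
    [0,0,0],
    [0,0,0.11],
    [0,0,0.11],
    [0,0,0.11],
    [0,0,0.11],
    [0,0,0.11],
    [0,0,0.11]
  ],
  "hand": [0,0,0,0,0,0,0,0,0,0]
}}

```text
t: 13.05
tool_pos: [0.484, 0.0159, 0.2685]
tool_rot: [[-0.708, 0.706, 0.004], [0.706, 0.708, -0.011], [-0.01, -0.005, -1.0]]
ft_force: [0.0, 0.2, 0.3]
width: 0.501
gripper_force: 0.0
```

```bash
python3 - <<'E'
from plan import *
Rd=np.array([.553,.2045,.120])
F=DOWN@np.diag([-1,-1,1])
print("to flipped:");go((Rd+[0,0,.18],None),(None,F)); print(manip.get_state()["joints"])
E
```

```text
to flipped:
t 13.05 pos [0.484 0.016 0.269] F [0.013 0.201 0.271] w 0.5010534323032256
shift [ 0.84   1.821 -0.333] n>=3.3  then turn [0. 0. 0.] n>=0.0
shift [0. 0. 0.] n>=0.0  then turn [0.005 0.007 1.334] n>=11.2
[-0.745 -0.019  0.614  1.916  0.023  1.238  0.649]
```

{"api": "carry_out", "payload": {
  "translation": [
    [0.21,0.455,-0.08],
    [0.21,0.455,-0.08],
    [0.21,0.455,-0.08],
    [0.21,0.455,-0.08],
    [0,0,0],
    [0,0,0],
    [0,0,0],
    [0,0,0],
    [0,0,0],
    [0,0,0]
  ],
  "twist": [
    [0,0,0],
    [0,0,0],
    [0,0,0],
    [0,0,0],
    [0,0,0.11],
    [0,0,0.11],
    [0,0,0.11],
    [0,0,0.11],
    [0,0,0.11],
    [0,0,0.11]
  ],
  "hand": [0,0,0,0,0,0,0,0,0,0]
}}

```text
t: 14.3
tool_pos: [0.5518, 0.2048, 0.2986]
tool_rot: [[0.247, 0.969, 0.004], [0.969, -0.247, -0.011], [-0.01, 0.006, -1.0]]
ft_force: [0.2, 0.3, 0.5]
width: 0.5
gripper_force: 0.0
```

{"api": "carry_out", "payload": {
  "translation": [
    [0,0,0],
    [0,0,0],
    [0,0,0],
    [0,0,0],
    [0,0,0],
    [0,0,0],
    [0,0,0],
    [0,0,0],
    [0,0,0],
    [0,0,0]
  ],
  "twist": [
    [0,0,0.11],
    [0,0,0.11],
    [0,0,0.11],
    [0,0,0.11],
    [0,0,0.11],
    [0,0,0.11],
    [0,0,0],
    [0,0,0],
    [0,0,0],
    [0,0,0]
  ],
  "hand": [0,0,0,0,0,0,0.4,0.4,0.4,0.4]
}}

```text
t: 15.55
tool_pos: [0.5519, 0.2049, 0.2986]
tool_rot: [[0.958, 0.287, 0.004], [0.287, -0.958, -0.011], [0.0, 0.012, -1.0]]
ft_force: [0.1, 0.4, 0.6]
width: 0.696
gripper_force: 0.0
```

```bash
python3 - <<'E'
from plan import *
Rd=np.array([.553,.2045,.120])
F=DOWN@np.diag([-1,-1,1])
go((Rd+[0,0,.15],F),(Rd+[0,0,.078],F)); print(manip.get_state()["joints"])
p,R=st();S=manip.capture("side");T=manip.capture("top")
k=6
def ov(P,w=66,h=66):
    u,v=(proj(P,[Rd+[0,0,.05]])[0]-(w/2,h/2)).astype(int)
    im=cv2.resize(P["image"][v:v+h,u:u+w,::-1],None,fx=k,fy=k,interpolation=cv2.INTER_CUBIC)
    q=lambda X:((proj(P,X)-(u,v)+.5)*k).round().astype(int)
    for X,c in(([p,p+.14*R[:,2]],(0,255,0)),([Rd,Rd+[0,0,.046]],(0,0,255)),([p+.07*R[:,2]-.03*R[:,1],p+.07*R[:,2]+.03*R[:,1]],(255,255,0))): cv2.polylines(im,[q(X)],False,c,1)
    return im
b=cv2.resize(T["image"][200:266,282:348,::-1],None,fx=3,fy=3)
cv2.imwrite("pics/pre2.png",np.vstack([np.hstack([ov(S),ov(T)]),cv2.copyMakeBorder(b,0,0,0,792-198,0)]))
E
```

```text
t 15.55 pos [0.552 0.205 0.299] F [0.144 0.374 0.555] w 0.6957491000802549
shift [0.01  0.003 0.286] n>=0.5  then turn [ 0.007 -0.     0.019] n>=0.2
shift [0.   0.   0.72] n>=1.2  then turn [0. 0. 0.] n>=0.0
[-1.088  0.248  0.781  1.642 -0.167  1.324 -1.561]
```

View pics/pre2.png

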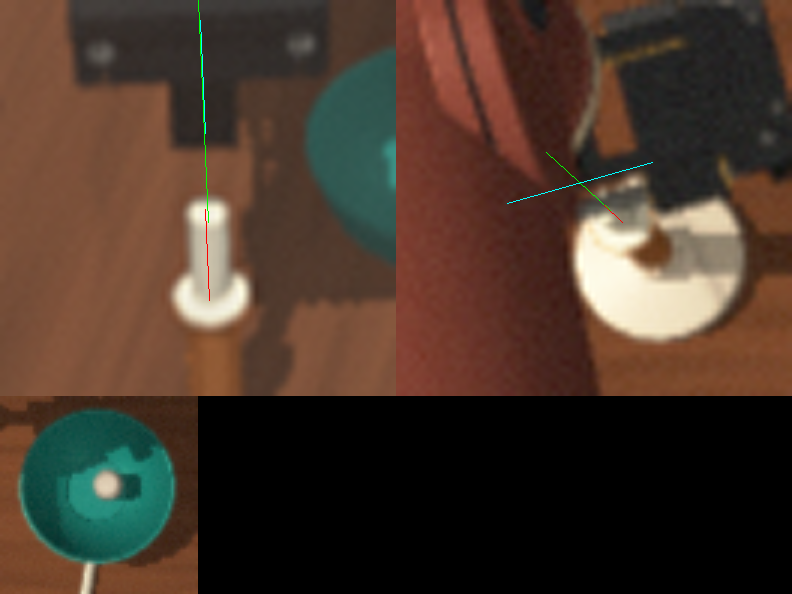

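The stopper lies in the teal bowl, at (105,485) in the inset. The rod's grip is under the tool axis: in the side crop the red line runs down to the collar at (210,300). I'll descend and grip.

{"api": "carry_out", "payload": {
  "translation": [
    [0.01,0,0.2],
    [0,0,0.2],
    [0,0,0.2],
    [0,0,0.2],
    [0,0,0.2],
    [0,0,0],
    [0,0,0],
    [0,0,0],
    [0,0,0],
    [0,0,0]
  ],
  "twist": [
    [0.007,0,0],
    [0,0,0],
    [0,0,0],
    [0,0,0],
    [0,0,0],
    [0,0,0],
    [0,0,0],
    [0,0,0],
    [0,0,0],
    [0,0,0]
  ],
  "hand": [0.4,0.4,0.4,0.4,0.4,0.4,-1,-1,-1,-1],
  "force": 40
}}

```text
t: 16.9
tool_pos: [0.553, 0.205, 0.1989]
tool_rot: [[0.958, 0.286, 0.001], [0.286, -0.958, -0.0], [0.001, 0.0, -1.0]]
ft_force: [0.3, -0.1, 0.2]
width: 0.334
gripper_force: 0.0
```

{"api": "carry_out", "payload": {
  "translation": [
    [0,0,0],
    [0,0,0],
    [0,0,0],
    [0,0,0],
    [0,0,-0.2],
    [0,0,-0.3],
    [0,0,-0.3],
    [0,0,-0.2],
    [0,0,0],
    [0,0,0]
  ],
  "twist": [
    [0,0,0],
    [0,0,0],
    [0,0,0],
    [0,0,0],
    [0,0,0],
    [0,0,0],
    [0,0,0],
    [0,0,0],
    [0,0,0],
    [0,0,0]
  ],
  "hand": [-1,-1,-1,-1,-1,-1,-1,-1,-1,-1]
}}

```text
t: 18.15
tool_pos: [0.5526, 0.2049, 0.2984]
tool_rot: [[0.958, 0.286, 0.0], [0.286, -0.958, -0.001], [0.0, 0.001, -1.0]]
ft_force: [1.0, 0.4, -0.7]
width: 0.148
gripper_force: 40.0
```

```bash
python3 - <<'E'
from plan import *
go((None,None)); print(manip.get_state()["joints"])
E
```

```text
t 18.15 pos [0.553 0.205 0.298] F [ 0.969  0.403 -0.693] w 0.14799534471166903
shift [0. 0. 0.] n>=0.0  then turn [0. 0. 0.] n>=0.0
[-1.082  0.25   0.782  1.641 -0.18   1.325 -1.552]
```

```bash
python3 - <<'E'
from plan import *
fl=np.diag([-1,-1,1])
go(([.46,-.26,.34],None),(None,TILT@fl),(M+.184*A,TILT@fl))
E
```

```text
t 18.15 pos [0.553 0.205 0.298] F [ 0.969  0.403 -0.693] w 0.14799534471166903
shift [-2.217  4.19  -0.414] n>=7.6  then turn [0. 0. 0.] n>=0.0
shift [0. 0. 0.] n>=0.0  then turn [-0.004  0.333  0.018] n>=2.8
shift [-0.643 -0.053  0.421] n>=1.2  then turn [0. 0. 0.] n>=0.0
```

{"api": "carry_out", "payload": {
  "translation": [
    [-0.2,0.4,-0.2],
    [-0.22,0.42,-0.2],
    [-0.22,0.42,0],
    [-0.22,0.42,0],
    [-0.22,0.42,0],
    [-0.22,0.42,0],
    [-0.22,0.42,0],
    [-0.22,0.42,0],
    [-0.22,0.42,0],
    [-0.24,0.43,0]
  ],
  "twist": [
    [0,0,0],
    [0,0,0],
    [0,0,0],
    [0,0,0],
    [0,0,0],
    [0,0,0],
    [0,0,0],
    [0,0,0],
    [0,0,0],
    [0,0,0]
  ],
  "hand": [-1,-1,-1,-1,-1,-1,-1,-1,-1,-1]
}}

```text
t: 19.4
tool_pos: [0.4611, -0.2604, 0.3383]
tool_rot: [[0.958, 0.287, 0.0], [0.287, -0.958, 0.001], [0.001, -0.0, -1.0]]
ft_force: [0.7, -0.4, -0.5]
width: 0.148
gripper_force: 40.0
```

{"api": "carry_out", "payload": {
  "translation": [
    [0,0,0],
    [0,0,0],
    [0,0,0],
    [0,0,0],
    [0,0,0],
    [0,0,0],
    [0,0,0],
    [0,0,0],
    [0,0,0],
    [0,0,0]
  ],
  "twist": [
    [0,0.07,0],
    [0,0.07,0],
    [0,0.07,0],
    [0,0.07,0.02],
    [0,0.053,0],
    [0,0,0],
    [0,0,0],
    [0,0,0],
    [0,0,0],
    [0,0,0]
  ],
  "hand": [-1,-1,-1,-1,-1,-1,-1,-1,-1,-1]
}}

```text
t: 20.65
tool_pos: [0.4622, -0.2592, 0.3388]
tool_rot: [[0.838, 0.259, 0.48], [0.219, -0.966, 0.138], [0.499, -0.011, -0.866]]
ft_force: [0.9, -0.1, -0.6]
width: 0.146
gripper_force: 40.0
```

```bash
python3 - <<'E'
from plan import *
fl=np.diag([-1,-1,1])
go((M+.184*A,TILT@fl),(M+.079*A,TILT@fl));print(manip.get_state()["joints"])
E
```

```text
t 20.65 pos [ 0.462 -0.259  0.339] F [ 0.921 -0.144 -0.596] w 0.14575884700307717
shift [-0.657 -0.043  0.4  ] n>=1.2  then turn [-0.006  0.    -0.004] n>=0.1
shift [-0.    0.    1.05] n>=1.7  then turn [0. 0. 0.] n>=0.0
[-0.543 -0.367  0.993  1.976 -0.056  0.98  -0.811]
```

{"api": "carry_out", "payload": {
  "translation": [
    [-0.13,-0.01,0.07],
    [-0.13,-0.01,0.07],
    [-0.13,-0.01,0.07],
    [-0.13,-0.01,0.07],
    [-0.13,0,0.07],
    [0,0,0],
    [0,0,0],
    [0,0,0],
    [0,0,0],
    [0,0,0]
  ],
  "twist": [
    [0,0,0],
    [0,0,0],
    [0,0,0],
    [0,0,0],
    [0,0,0],
    [0,0,0],
    [0,0,0],
    [0,0,0],
    [0,0,0],
    [0,0,0]
  ],
  "hand": [-1,-1,-1,-1,-1,-1,-1,-1,-1,-1]
}}

```text
t: 21.9
tool_pos: [0.4233, -0.2648, 0.2762]
tool_rot: [[0.838, 0.258, 0.481], [0.218, -0.966, 0.138], [0.5, -0.011, -0.866]]
ft_force: [-0.3, 0.6, -0.3]
width: 0.149
gripper_force: 40.0
```

```bash
python3 - <<'E'
from plan import *
fl=np.diag([-1,-1,1])
go((M+.184*A,TILT@fl),(M+.079*A,TILT@fl));print(manip.get_state()["joints"])
E
```

```text
t 21.9 pos [ 0.423 -0.265  0.276] F [-0.305  0.638 -0.292] w 0.14925016028906676
shift [-0.007 -0.005  0.052] n>=0.1  then turn [-0.006 -0.    -0.004] n>=0.1
shift [-0.    0.    1.05] n>=1.7  then turn [0. 0. 0.] n>=0.0
[-0.442 -0.369  0.996  2.111 -0.105  0.884 -0.683]
```

{"api": "carry_out", "payload": {
  "translation": [
    [0,0,0.05],
    [0,0,0],
    [0,0,0],
    [0,0,0],
    [0,0,0],
    [0,0,0],
    [0,0,0],
    [0,0,0],
    [0,0,0],
    [0,0,0]
  ],
  "twist": [
    [-0.006,0,-0.004],
    [0,0,0],
    [0,0,0],
    [0,0,0],
    [0,0,0],
    [0,0,0],
    [0,0,0],
    [0,0,0],
    [0,0,0],
    [0,0,0]
  ],
  "hand": [-1,-1,-1,-1,-1,-1,-1,-1,-1,-1]
}}

```text
t: 23.15
tool_pos: [0.4256, -0.2642, 0.2717]
tool_rot: [[0.837, 0.259, 0.483], [0.224, -0.966, 0.129], [0.5, 0.0, -0.866]]
ft_force: [1.0, -0.0, -0.7]
width: 0.148
gripper_force: 40.0
```

```bash
python3 - <<'E'
from plan import *
from fit import circ
fl=np.diag([-1,-1,1])
go((M+.184*A,TILT@fl),(M+.079*A,TILT@fl))
p,R=st();S=manip.capture("side");T=manip.capture("top");k=8;z=R[:,2];tip=p+.164*z
def ov(P,w=50,h=50):
    u,v=(proj(P,[M])[0]-(w/2,h/2)).astype(int)
    im=cv2.resize(P["image"][v:v+h,u:u+w,::-1],None,fx=k,fy=k,interpolation=cv2.INTER_CUBIC)
    raw=im.copy()
    q=lambda X:((proj(P,X)-(u,v)+.5)*k).round().astype(int)
    for X,c in(([tip,tip+.0]+0*p,(0,255,0)),([tip-.02*z,tip],(0,255,0)),(circ(M,A,.015),(0,0,255)),(circ(M,A,.011),(0,0,255)),(circ(M-.03*A,A,.0105),(255,0,0)),(circ(tip,A,.0045),(0,255,0))): cv2.polylines(im,[q(X)],False,c,1)
    return im
cv2.imwrite("pics/ins.png",np.hstack([ov(S),ov(T)]))
E
```

```text
t 23.25 pos [ 0.4256 -0.2642  0.2717] F [ 0.3519  0.1488 -0.6953] w 0.1555219767212762
shift [-0.0045 -0.0046  0.0013] n>=0.0  then turn [ 0.0001  0.0001 -0.    ] n>=0.0
shift [-0.    0.    1.05] n>=1.7  then turn [0. 0. 0.] n>=0.0
```

View pics/ins.png

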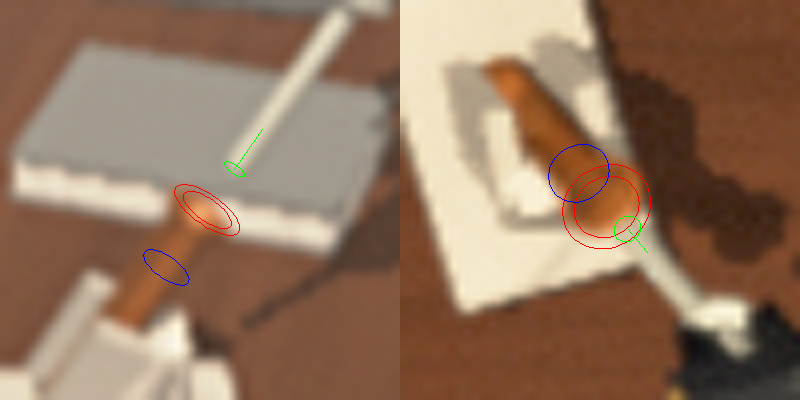

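Extending the rod line meets the observed mouth within 1 px in both views: side (203,208) against (200,208), top (610,210) against (610,205). I'll insert.

{"api": "carry_out", "payload": {
  "translation": [
    [0,0,0.06],
    [0,0,0.06],
    [0,0,0.06],
    [0,0,0.06],
    [0,0,0.06],
    [0,0,0.06],
    [0,0,0.06],
    [0,0,0.06],
    [0,0,0.06],
    [0,0,0]
  ],
  "twist": [
    [0,0,0],
    [0,0,0],
    [0,0,0],
    [0,0,0],
    [0,0,0],
    [0,0,0],
    [0,0,0],
    [0,0,0],
    [0,0,0],
    [0,0,0]
  ],
  "hand": [-1,-1,-1,-1,-1,-1,-1,-1,-1,-1]
}}

```text
t: 24.6
tool_pos: [0.4518, -0.2567, 0.2244]
tool_rot: [[0.837, 0.259, 0.482], [0.225, -0.966, 0.13], [0.499, -0.0, -0.866]]
ft_force: [1.7, 3.3, -0.0]
width: 0.151
gripper_force: 40.0
```

```bash
python3 - <<'E'
from plan import *
fl=np.diag([-1,-1,1])
go((M+.079*A,TILT@fl));print(manip.get_state()["joints"],manip.get_state()["wrist_torque"])
E
```

```text
t 24.6 pos [ 0.452 -0.257  0.224] F [ 1.712  3.256 -0.016] w 0.15133448243829017
shift [-0.004  0.     0.506] n>=0.8  then turn [-0.     0.001  0.   ] n>=0.0
[-0.614 -0.269  1.179  2.155 -0.205  0.749 -0.586] [0.45  0.26  0.266]
```

{"api": "carry_out", "payload": {
  "translation": [
    [0,-0.015,0.05],
    [0,0,0.05],
    [0,0,0.05],
    [0,0,0.05],
    [0,0,0.05],
    [0,0,0],
    [0,0,0],
    [0,0,0],
    [0,0,0],
    [0,0,0]
  ],
  "twist": [
    [0,0,0],
    [0,0,0],
    [0,0,0],
    [0,0,0],
    [0,0,0],
    [0,0,0],
    [0,0,0],
    [0,0,0],
    [0,0,0],
    [0,0,0]
  ],
  "hand": [-1,-1,-1,-1,-1,-1,-1,-1,-1,-1]
}}

```text
t: 25.85
tool_pos: [0.4633, -0.2525, 0.2033]
tool_rot: [[0.837, 0.259, 0.483], [0.224, -0.966, 0.129], [0.5, -0.0, -0.866]]
ft_force: [2.9, 1.7, -0.3]
width: 0.15
gripper_force: 40.0
```

```bash
python3 - <<'E'
from plan import *
fl=np.diag([-1,-1,1])
go((M+.079*A,TILT@fl));print(manip.get_state()["joints"],manip.get_state()["wrist_torque"])
E
```

```text
t 25.85 pos [ 0.463 -0.252  0.203] F [ 2.895  1.724 -0.321] w 0.14951118507267072
shift [-0.005  0.011  0.262] n>=0.4  then turn [ 0. -0. -0.] n>=0.0
[-0.736 -0.225  1.308  2.169 -0.272  0.7   -0.526] [ 0.141 -0.129  0.087]
```

Joint 3 nears its limit of 1.39, so I'll release here, 58 mm deep. Then I'll finish by pushing on the grip's top with closed fingers, which needs a pose already reached.

{"api": "carry_out", "payload": {
  "translation": [
    [0.01,0,0.05],
    [0,0,0],
    [0,0,0],
    [0,0,0],
    [0,0,0],
    [0,0,0],
    [0,0,-0.1],
    [0,0,-0.2],
    [0,0,-0.2],
    [0,0,-0.15]
  ],
  "twist": [
    [0,0,0],
    [0,0,0],
    [0,0,0],
    [0,0,0],
    [0,0,0],
    [0,0,0],
    [0,0,0],
    [0,0,0],
    [0,0,0],
    [0,0,0]
  ],
  "hand": [-1,-1,0,0,0,0,0,0,0,0]
}}

```text
t: 27.1
tool_pos: [0.4348, -0.2605, 0.2565]
tool_rot: [[0.836, 0.258, 0.483], [0.224, -0.966, 0.129], [0.5, 0.001, -0.866]]
ft_force: [0.7, -0.1, -0.7]
width: 0.499
gripper_force: 0.0
```

{"api": "carry_out", "payload": {
  "translation": [
    [0,0,0],
    [0,0,0],
    [0,0,0],
    [0,0,0],
    [0,0,0],
    [0,0,0],
    [0,0,0],
    [0,0,0],
    [0,0,0],
    [0,0,0]
  ],
  "twist": [
    [0,0,0],
    [0,0,0],
    [0,0,0],
    [0,0,0],
    [0,0,0],
    [0,0,0],
    [0,0,0],
    [0,0,0],
    [0,0,0],
    [0,0,0]
  ],
  "hand": [0,-1,-1,-1,-1,-1,-1,-1,-1,-1]
}}

```text
t: 28.35
tool_pos: [0.4352, -0.26, 0.2557]
tool_rot: [[0.837, 0.259, 0.483], [0.224, -0.966, 0.129], [0.5, 0.0, -0.866]]
ft_force: [-0.0, -0.2, 0.5]
width: 0.008
gripper_force: 0.0
```

```bash
python3 - <<'E'
from plan import *
from fit import circ
fl=np.diag([-1,-1,1])
go((M+.136*A,TILT@fl),(M+.116*A,TILT@fl));print(manip.get_state()["joints"])
p,R=st();S=manip.capture("side");T=manip.capture("top");k=8;z=R[:,2];tip=p+.07*z
def ov(P,w=50,h=60):
    u,v=(proj(P,[M+.04*A])[0]-(w/2,h/2)).astype(int)
    im=cv2.resize(P["image"][v:v+h,u:u+w,::-1],None,fx=k,fy=k,interpolation=cv2.INTER_CUBIC)
    q=lambda X:((proj(P,X)-(u,v)+.5)*k).round().astype(int)
    for X,c in(([tip,tip+.03*z],(0,255,0)),(circ(M,A,.015),(0,0,255)),(circ(M+.061*A,A,.007),(255,0,0)),(circ(M+.017*A,A,.0135),(255,0,0))): cv2.polylines(im,[q(X)],False,c,1)
    return im
cv2.imwrite("pics/rel.png",np.hstack([ov(S),ov(T)]))
E
```

```text
t 28.45 pos [ 0.4352 -0.2601  0.2557] F [ 0.5818  0.3152 -0.6227] w 0.005026905605682116
shift [-0.0146  0.0099  0.2915] n>=0.5  then turn [ 0.0001  0.0001 -0.    ] n>=0.0
shift [-0.  -0.   0.2] n>=0.3  then turn [0. 0. 0.] n>=0.0
[-0.4599 -0.3139  1.0219  2.1344 -0.1616  0.8235 -0.632 ]
```

View pics/rel.png

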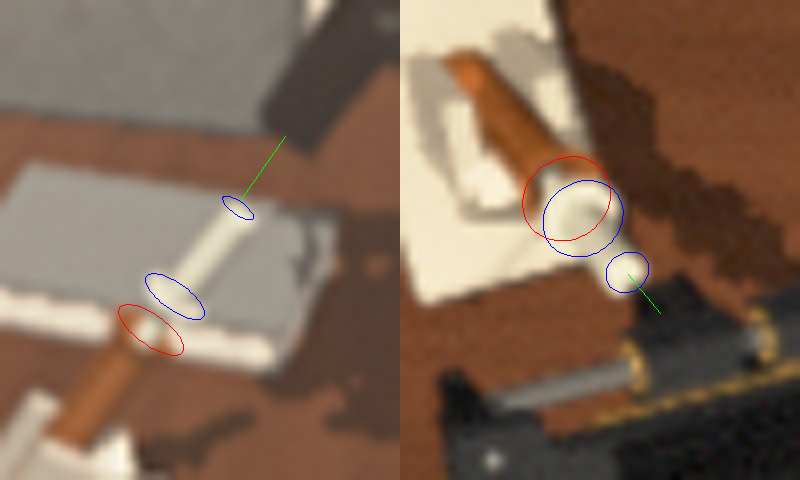

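The rod slid down to the plug: the collar sits about 15 mm above the mouth, matching the predicted blue circles. The closed fingers point at the grip's top, so I'll push.

{"api": "carry_out", "payload": {
  "translation": [
    [-0.01,0.01,0.1],
    [0,0,0.1],
    [0,0,0.07],
    [0,0,0.05],
    [0,0,0.04],
    [0,0,0.04],
    [0,0,0.04],
    [0,0,0.04],
    [0,0,0],
    [0,0,0]
  ],
  "twist": [
    [0,0,0],
    [0,0,0],
    [0,0,0],
    [0,0,0],
    [0,0,0],
    [0,0,0],
    [0,0,0],
    [0,0,0],
    [0,0,0],
    [0,0,0]
  ],
  "hand": [-1,-1,-1,-1,-1,-1,-1,-1,-1,-1]
}}

```text
t: 29.8
tool_pos: [0.4577, -0.2549, 0.2135]
tool_rot: [[0.837, 0.259, 0.482], [0.224, -0.966, 0.129], [0.5, -0.0, -0.866]]
ft_force: [-0.1, 0.2, 0.9]
width: 0.004
gripper_force: 0.3
```

```bash
python3 - <<'E'
from plan import *
fl=np.diag([-1,-1,1])
go((M+.116*A,TILT@fl));s=manip.get_state();print(s["joints"],s["ft_force"]@A)
E
```

```text
t 29.8 pos [ 0.458 -0.255  0.213] F [-0.075  0.223  0.924] w 0.004298614854813423
shift [-0.003  0.002  0.01 ] n>=0.0  then turn [-0.  0.  0.] n>=0.0
[-0.637 -0.217  1.22   2.162 -0.287  0.728 -0.515] 0.8076835794782031
```

{"api": "carry_out", "payload": {
  "translation": [
    [0,0,0.01],
    [0,0,0.01],
    [0,0,0.01],
    [0,0,0.01],
    [0,0,0],
    [0,0,0],
    [0,0,0],
    [0,0,0],
    [0,0,0],
    [0,0,0]
  ],
  "twist": [
    [0,0,0],
    [0,0,0],
    [0,0,0],
    [0,0,0],
    [0,0,0],
    [0,0,0],
    [0,0,0],
    [0,0,0],
    [0,0,0],
    [0,0,0]
  ],
  "hand": [-1,-1,-1,-1,-1,-1,-1,-1,-1,-1]
}}

```text
t: 31.05
tool_pos: [0.4605, -0.2557, 0.2121]
tool_rot: [[0.836, 0.257, 0.485], [0.223, -0.966, 0.129], [0.502, -0.0, -0.865]]
ft_force: [-17.9, 2.0, 29.1]
width: 0.005
gripper_force: 16.5
```

```bash
python3 - <<'E'
from plan import *
from fit import circ
fl=np.diag([-1,-1,1])
go((M+.116*A,TILT@fl));s=manip.get_state();print(s["joints"],s["ft_force"]@A)
S=manip.capture("side");T=manip.capture("top");k=8
def ov(P,w=50,h=60):
    u,v=(proj(P,[M+.02*A])[0]-(w/2,h/2)).astype(int)
    im=cv2.resize(P["image"][v:v+h,u:u+w,::-1],None,fx=k,fy=k,interpolation=cv2.INTER_CUBIC)
    q=lambda X:((proj(P,X)-(u,v)+.5)*k).round().astype(int)
    cv2.polylines(im,[q(circ(M,A,.0135))],False,(0,0,255),1)
    return im
cv2.imwrite("pics/push.png",np.hstack([ov(S),ov(T)]))
E
```

```text
t 31.15 pos [ 0.4605 -0.2557  0.2122] F [-17.3545   1.0255  28.6989] w 0.0034786548208624022
shift [-0.0182 -0.0135 -0.0141] n>=0.0  then turn [ 0.0004 -0.0018 -0.0008] n>=0.0
[-0.6586 -0.2093  1.2448  2.1601 -0.3016  0.7232 -0.5018] 33.10286172778077
```

View pics/push.png

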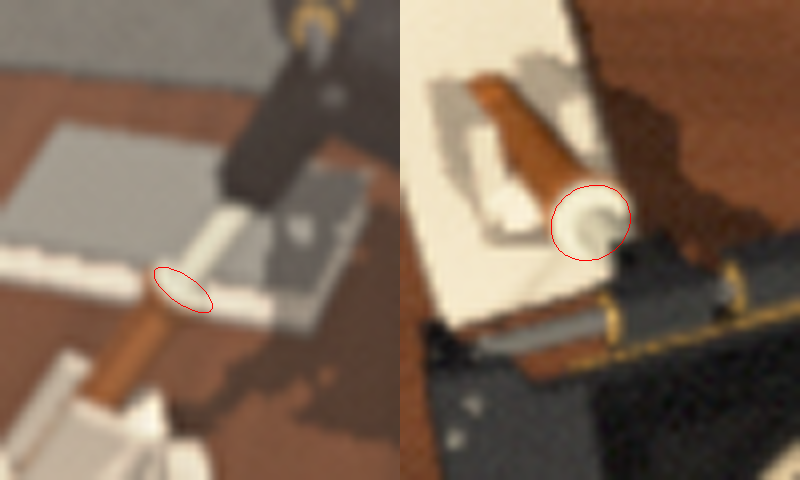

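The stiff 33 N reaction shows the collar is seated, and both views show it on the mouth (side (183,290), top (590,222)). I'll back off and hand in.

{"api": "carry_out", "payload": {
  "translation": [
    [0,0,-0.04],
    [0,0,-0.1],
    [0,0,-0.2],
    [0,0,-0.2],
    [0,0,-0.1],
    [0,0,0],
    [0,0,0],
    [0,0,0],
    [0,0,0],
    [0,0,0]
  ],
  "twist": [
    [0,0,0],
    [0,0,0],
    [0,0,0],
    [0,0,0],
    [0,0,0],
    [0,0,0],
    [0,0,0],
    [0,0,0],
    [0,0,0],
    [0,0,0]
  ],
  "hand": [-1,-1,-1,-1,-1,-1,-1,-1,-1,-1]
}}

```text
t: 32.5
tool_pos: [0.4289, -0.2626, 0.2654]
tool_rot: [[0.837, 0.259, 0.483], [0.224, -0.966, 0.129], [0.5, 0.0, -0.866]]
ft_force: [-0.1, 0.0, 0.2]
width: 0.008
gripper_force: 0.0
```

```bash
python3 - <<'E'
from plan import *
p,R=st();S=manip.capture("side")
# collar bright pixels near expected place: compare seated vs 15 mm out along the axis
im=S["image"].astype(int).min(2)
for d in(0.002,.012,.022,.032,.042,.052,.060): 
    u,v=proj(S,[M+d*A])[0].round().astype(int); print(d,im[v,u-1:u+2])
print(manip.close_job())
E
```

```text
0.002 [187 180 158]
0.012 [189 186 170]
0.022 [189 188 175]
0.032 [192 185 164]
0.042 [203 211 186]
0.052 [146 143 141]
0.06 [143 143 142]
the job is handed in; nothing more can be done
None
```

The job is handed in at about 32.5 s: the stopper is in the teal bowl, the rod is pushed past the plug with its collar seated on the leaning vial's mouth, and I moved none of the other things; no verdict came back.

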